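Unhook a bench meter from its keyhole studs

ROBOT

A 6-joint arm with a two-finger parallel gripper is mounted at the origin on a cart in front of the work surface, level with it; the furniture and walls round the work are solid. World frame = base frame: x ahead of the robot, y to its left, z up, the work surface at z = 0. Lengths are in mm, angles in rad, forces in N, time in s.
With the tool pointing down it reaches from about 300 to 775 mm from the base axis. Payload 14.6 kg.
Tool frame: the origin (TCP) lies between the finger pads; the fingertips stand 8 mm ahead of it and the grasp point (between the pads) lies 11 mm behind it; z points along the fingers, y is the direction in which the jaws open and shut (so a half turn about z gives the same grasp; the last joint's range is limited). The gripper opens to 94 mm and grips with 3 to 60 N. Pads are 16 mm wide; open, the fingers measure 119 mm over their backs; the gripper's body (75 mm by 177 mm) begins 78 mm behind the grasp point.
Start: joints at [1.157, 0.3, 1.521, -0, 1.321, -0.067], TCP at [186.936, 517.247, 213.446] pointing down, gripper open.
Joint ranges: [-3.03, 3.03], [-0.79, 2.21], [0.23, 2.52], [-1.04, 4.18], [0, 3.07], [-2.55, 2.55]. Speed limits (rad/s): [2.22, 2.22, 2.57, 3.14, 3.14, 3.14].

INTERFACE

Orientations are given as [roll, pitch, yaw] about the fixed x, y, z axes, in that order (R = Rz(yaw) Ry(pitch) Rx(roll)).
In Python, from cell import manip, cams, models gives the robot as it stands. The module is installed in compiled form; this text tells all that it offers.
- The arm moves only by the shell command python3 -m pendant 'ROWS' [OPENING] [FORCE]. ROWS is JSON, a list that holds one entry, the list of rows, each a list of 4 numbers: the shift along the tool's x, y, z in cm, then the turn about the tool's z in rad. In form: [[[x, y, z, roll], ...]]. A call has 1 to 5 rows; each row is the pose to reach, as a shift and turn from the pose commanded when the call began, along the tool's axes at that moment; what a row does not reach only later rows make up. A row lasts 1/10 s, in which the tool goes at most 50 mm and 8.59 degrees, less where a joint would pass 70% of its speed; a pose out of reach is approached as far as the arm can. A call with a gripper value outside its range is refused whole. OPENING is the opening, from -1 (shut) to 1 (fully open), so that 0 is half open, set as the call begins (- or left out, the last holds). The fingers move at their own pace and stop on an object; FORCE is the grip in N (left out, the last holds). Time passes only in rows, so rows that repeat a pose let the fingers close. It gives the time, the measured TCP pose, the force and the opening at its end, in the units of the state.
- manip.read_state(): the state, without advancing time (a new reading comes with each control period).
- cams.camera(name): name is "scene" or "top" or "wrist"; returns a dict with "frame" (384x512x3 uint8, red, green, blue), "K" (3x3 intrinsics, pixels), "pose" (4x4, takes a point from camera to world coordinates). Camera axes: x right, y down, z forward; pixel columns grow to the right and rows downward; lengths in mm; the calibration is good to about 2 mm. The wrist camera is an equidistant fisheye: a pixel r from the principal point sees the ray r / f radians off the axis. A picture is of the moment at which its call begins. There is no depth.
- manip.sign_off(): hands the job in, once; it reports no verdict.
Trained networks look in the newest picture that a camera, given by its name, has taken for a name from the list of things; names that differ only in an ending like _2 or _b are one class to them, and where a whole thing is asked for, a point or a joint stands for the part that bears it (a point fixed in the world has none). Each returns a list of dicts, best first, with "score" (0 to 1); they miss things now and then, are a little off and sometimes report something else, mostly with a low value. They report only what shows in the picture. A call takes as long as a camera call.
- models.regions_of(camera, name): "pixels" (384x512 bool, what is visible of it) and "point" ([column, row] in pixels, amid what is visible of it).
The state is a dict: "clock": time; "joints": joint angles; "qd": joint speeds; "effort": joint torques, N m; "eef_pos": TCP position; "eef_rot": TCP orientation; "wrist_force": force on the tool from outside, world axes, zero at the start; "moment": the same for the moment, N m; "finger_gap": finger opening in mm.
Only numpy, scipy, OpenCV 4.12 (cv2) and the standard library are available. Lean on these libraries where they do the work, as an engineer would, in place of code of your own. Each camera call takes 0.05 s, during which the arm holds its last target.

TASK

Take the white meter off the sloped stand for cleaning: slide it sideways to the left until the wide ends of its two keyhole slots are over the stud heads, then lift it straight off without wrenching it. Lay it on its back on the clear part of the brown tray, setting it down rather than dropping it, let go, and leave the specimen cup and the dropper vial where they stand.

Things in the scene. Friction and masses are not known exactly. Their poses are not given: they have to be found in the camera images.
- panel: Grey sloped face, 170 mm wide (y, to the left), 140 mm along the slope (x, up the slope), 35 degrees from level, z straight out; part of a fixed stand. Origin: face centre, 90 mm up. Two steel studs at x = +-42 mm: shank 6 mm thick, head 13 mm across, its underside 6 mm and top 10 mm above the face. Their common y differs each time (24 mm range) and is not reported: find it by touch or eye.
- meter_center (a point): Centre of the white meter's case: 52 mm wide (y), 56 mm long (x, up the slope), 34 mm thick (z, out of its display face). The meter weighs 0.17 to 0.33 kg. Its 4 mm aluminium back plate (underside 21 mm behind this point, lying on the panel) sticks out above and below the case as two ears, each 74 mm wide (y) and 28 mm long, 112 mm over both, with a keyhole slot along y.
- slot_upper (a point): Centre of the wide end (right end) of the upper ear's keyhole, mid-plate, 42 mm up and 20 mm right of the meter's middle; axes as the meter's. Wide end: eight-sided hole 17 mm across, its closed rim 8.5 mm right of this point. The narrow part, 7.5 mm wide, runs left to a closed end 50 mm left of this point. The meter hangs with the narrow part on the stud's shank, 22 to 46 mm from this point.
- slot_lower (a point): The same for the lower ear, 42 mm down from the middle. Sliding the meter left (panel +y; takes under 6 N) brings the studs to the wide ends. Slid to its stop, the shanks meet the closed rims, 5.5 mm past the hole centres, and the heads are caught again: come back right 5.5 mm and they pass (2 mm either way will do; keep the meter at its height on the slope, within 1 mm).
- tray_top (a point): Centre of the upper surface of the flat brown tray, 120 mm (its x) by 260 mm (its y), 14 mm high, fixed to the counter, z up. The specimen cup stands near its left (+y) end; the rest is clear.
- cup_center (a point): Centre of the loose lidded specimen cup, 49 mm across, 55 mm high, standing on the tray near its left end. To be left alone.
- vial_center (a point): Centre of the loose amber dropper vial with a white cap, 26 mm across, 58 mm high, standing on the counter behind the stand. To be left alone.

How it is judged:
By the outcome, as a careful person would: the job done as asked, in the order asked, and still so for the second after the job is handed in, with the robot touching nothing.
It also fails if it takes over 42 s, if anything falls off the work surface, if the arm or the gripper's body presses on something with over 40 N, if the wrist force passes 120 N, or if a joint passes its speed limit or range.

## Working session

There is one attempt and no reset: what is moved stays moved. The work goes in short steps, Python scripts to look and compute and a shell command to move; the robot and the scene stay as the last step left them, time stands still between calls to the robot, and variables do not carry over. Pictures are saved under pics/ and viewed, and the job is handed in when it is done.

```bash
mkdir -p pics; ls; cat > h.py <<'E'
import numpy as np, cv2
from cell import manip, cams, models
from scipy.spatial.transform import Rotation as R
def snap(n,fn):
    c=cams.camera(n); cv2.imwrite('pics/'+fn,cv2.cvtColor(c['frame'],cv2.COLOR_RGB2BGR)); return c
E
python3 - <<'E'
from h import *
s=manip.read_state(); print(s)
for n in ['scene','top','wrist']:
    c=snap(n,n+'0.png'); print(n,c['K'].tolist(),np.round(c['pose'],3).tolist())
    for t in ['panel','meter_center','slot_upper','slot_lower','tray_top','cup_center','vial_center']:
        r=models.regions_of(n,t)
        print(t,[(round(x['score'],2),[int(v) for v in x['point']],int(x['pixels'].sum())) for x in r[:2]])
print(manip.read_state()['clock'])
E
```

```text
pics
{'clock': 0.0, 'joints': array([ 1.15738060e+00,  3.00474360e-01,  1.52156554e+00,  2.02094329e-05,
        1.32066150e+00, -6.65904901e-02]), 'qd': array([ 0.0001308 ,  0.0006961 , -0.00036621, -0.00012737,  0.0001604 ,
        0.00078714]), 'effort': array([-4.01498128e-04, -5.31813598e+01, -3.52725792e+01,  7.08052190e-02,
        2.45075324e-02, -1.44893720e-04]), 'eef_pos': array([186.85011585, 517.03605152, 212.89109861]), 'eef_rot': array([-3.14048766e+00, -9.33091049e-05,  2.79476235e+00]), 'wrist_force': array([0.42787457, 0.41727187, 0.03910095]), 'moment': array([ 0.00929781,  0.02519883, -0.02996325]), 'finger_gap': 94.1243487464932}
scene [[405.29699913930665, 0.0, 253.30220204935887], [0.0, 405.29699913930665, 188.79585491355772], [0.0, 0.0, 1.0]] [[0.756, -0.431, 0.493, 102.214], [-0.655, -0.517, 0.551, -559.829], [0.018, -0.74, -0.673, 739.097], [0.0, 0.0, 0.0, 1.0]]
panel []
meter_center [(0.87, [318, 257], 1681)]
slot_upper [(0.71, [317, 259], 1551)]
slot_lower [(0.86, [318, 259], 1642), (0.37, [185, 225], 3716)]
tray_top [(0.55, [189, 224], 3778), (0.53, [314,
[... 235 characters left out ...]
[-1.0, 0.02, 0.023, -29.475], [-0.024, -0.088, -0.996, 1011.392], [0.0, 0.0, 0.0, 1.0]]
panel [(0.89, [348, 192], 2305)]
meter_center [(0.69, [361, 204], 923), (0.49, [195, 243], 279)]
slot_upper [(0.6, [363, 205], 989)]
slot_lower [(0.66, [361, 204], 976)]
tray_top [(0.7, [236, 249], 3721)]
cup_center [(0.55, [194, 242], 305)]
vial_center [(0.66, [339, 148], 77)]
wrist [[297.3186396354542, 0.0, 255.46287659221747], [0.0, 297.3186396354542, 188.61435422683624], [0.0, 0.0, 1.0]] [[0.339, 0.91, 0.239, 116.706], [0.941, -0.328, -0.086, 541.908], [-0.0, 0.255, -0.967, 384.554], [0.0, 0.0, 0.0, 1.0]]
panel []
meter_center []
slot_upper []
slot_lower []
tray_top []
cup_center []
vial_center []
1.2
```

```bash
python3 - <<'E'
import cv2
for n,(r0,r1,c0,c1),f in [('scene',(120,340,80,430),2.2),('top',(110,310,150,440),2.7)]:
    im=cv2.imread(f'pics/{n}0.png')[r0:r1,c0:c1]
    cv2.imwrite(f'pics/{n}0z.png',cv2.resize(im,None,fx=f,fy=f,interpolation=cv2.INTER_CUBIC)); 
E
```

```text
(no output)
```

View pics/scene0z.png

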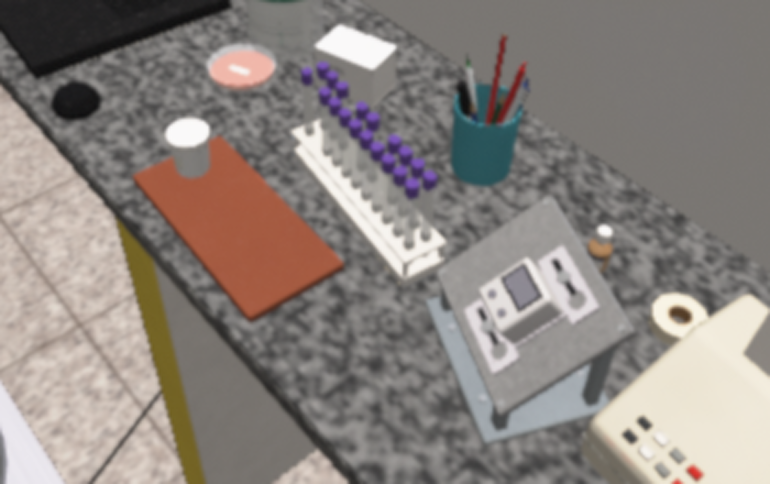

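View pics/top0z.png

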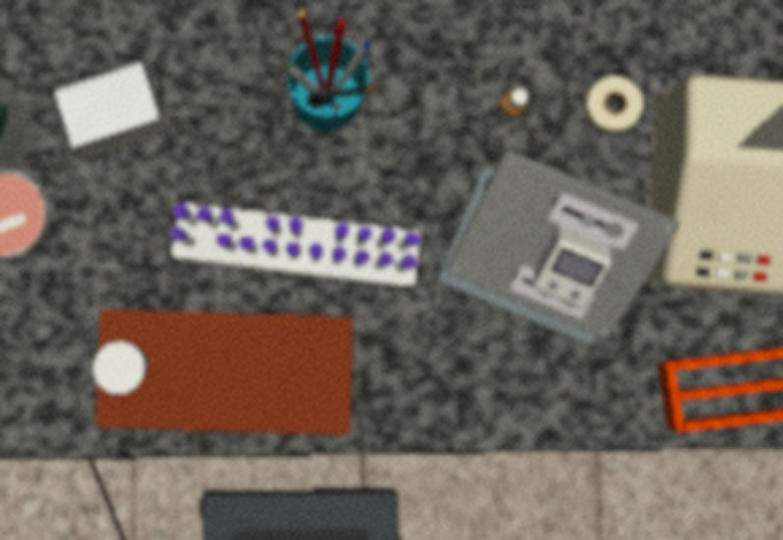

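View pics/scene0.png

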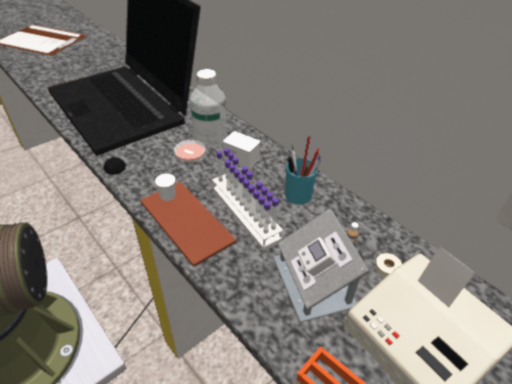

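The scene view shows the stand at about (318,257) with the meter on the right part of its panel. The tray is at about (189,224), with the cup at its left end (165,184). I'll take a coarse fix first, then use the wrist camera for a close look.

```bash
cat >> h.py <<'E'
def ray(c,u,v,fish=False):
    K,T=c['K'],c['pose']; x=(u-K[0,2])/K[0,0]; y=(v-K[1,2])/K[1,1]
    if fish:
        r=np.hypot(x,y); d=np.array([x/r*np.sin(r),y/r*np.sin(r),np.cos(r)]) if r>1e-9 else np.array([0,0,1.])
    else: d=np.array([x,y,1.])
    return T[:3,3],T[:3,:3]@d
def onz(c,u,v,z,fish=False):
    o,d=ray(c,u,v,fish); return o+d*(z-o[2])/d[2]
def proj(c,P,fish=False):
    K,T=c['K'],c['pose']; P=np.atleast_2d(P); q=(P-T[:3,3])@T[:3,:3]
    if fish:
        r=np.hypot(q[:,0],q[:,1]); th=np.arctan2(r,q[:,2]); x=q[:,0]/np.maximum(r,1e-9)*th; y=q[:,1]/np.maximum(r,1e-9)*th
    else: x=q[:,0]/q[:,2]; y=q[:,1]/q[:,2]
    return np.c_[x*K[0,0]+K[0,2],y*K[1,1]+K[1,2]]
def Rp(yaw,a=np.deg2rad(35)):
    up=np.array([np.cos(yaw)*np.cos(a),np.sin(yaw)*np.cos(a),np.sin(a)]); l=np.array([-np.sin(yaw),np.cos(yaw),0]); return np.c_[up,l,np.cross(up,l)]
def tri(lst):
    A=np.zeros((3,3));b=np.zeros(3)
    for o,d in lst:
        d=d/np.linalg.norm(d);M=np.eye(3)-np.outer(d,d);A+=M;b+=M@o
    return np.linalg.solve(A,b)
E
python3 - <<'E'
from h import *
from scipy.optimize import least_squares
t=cams.camera('top');s=cams.camera('scene')
Z=lambda p,o,f:np.array([[o[0]+a/f,o[1]+b/f] for a,b in p])
tc=Z([(510,152),(675,225),(592,333),(445,272)],(150,110),2.7)  # UL,UR,LR,LL
sc=Z([(549,199),(630,325),(500,408),(438,270)],(80,120),2.2)
loc=np.array([[70,85,0],[70,-85,0],[-70,-85,0],[-70,85,0.]])
def f(p):
    W=np.array([p[0],p[1],90])+loc@Rp(p[2]).T
    return np.r_[(proj(t,W)-tc).ravel(),(proj(s,W)-sc).ravel()]
r=least_squares(f,[450,-290,-.4]); print(r.x,np.round(r.fun,1))
m=tri([ray(t,361,204),ray(s,318,257)]); print('meter',m, Rp(r.x[2]).T@(m-[r.x[0],r.x[1],90]))
print('tray corners',[onz(t,150+a/2.7,110+b/2.7,14).round() for a,b in [(97,310),(353,318),(350,434),(96,425)]])
print('cup',tri([ray(t,194,244),ray(s,165,184)]),'vial',tri([ray(t,339,148),ray(s,352,232)]))
# analyser corner pts: front-left top corner
print('dev',tri([ray(t,150+690/2.7,110+75/2.7),ray(s,80+745/2.2,120+297/2.2)]),tri([ray(t,150+672/2.7,110+278/2.7),ray(s,80+590/2.2,120+435/2.2)]))
print('rack',tri([ray(t,150+416/2.7,110+285/2.7),ray(s,80+407/2.2,120+272/2.2)]))
print('pencil', [tri([ray(t,150+342/2.7,110+20/2.7),ray(s,80+503/2.2,120+40/2.2)])])
E
```

```text
[ 5.49525196e+02 -2.61178785e+02 -4.38379526e-01] [-2.1 -1.9  1.5 -1.   4.2  1.5 -0.9 -2.2  0.3 -3.9  0.9  1.8 -2.6  2.1
 -2.2 -1.1]
meter [ 539.59100921 -270.72647289   98.93184785] [  1.07477965 -12.86165724  10.15120407]
tray corners [array([497., 190.,  14.]), array([484., -72.,  14.]), array([368., -66.,  14.]), array([381., 191.,  14.])]
cup [445.65617501 160.15362478  51.88979008] vial [ 701.61220661 -238.37763457   27.56291496]
dev [ 709.10527141 -395.16273281   87.72063869] [ 515.29977187 -382.4205701    44.01109704]
rack [ 517.72974537 -136.32805459   33.51951084]
pencil [array([736.52423991, -56.34439177, 182.54683892])]
```

Coarse fix: the panel is near (549,−261) with yaw about −0.43. The tray spans x 368–497 and y −70–190. I'll move to a viewing pose above the meter.

```bash
python3 -m pendant '[[[-2,-2,0,0.02],[-5,-5.2,0,0.04],[-8.3,-8.6,0,0.06],[-11.6,-12,0,0.08],[-15,-15.5,0,0.09]]]' ; python3 -m pendant '[[[-3.3,-3.5,0,0],[-6.7,-7,0,0],[-10,-10.4,0,0],[-13.3,-13.8,0,0],[-16.7,-17.2,0,0]]]'; python3 -m pendant '[[[-3.3,-3.5,0,0],[-6.7,-7,0,0],[-10,-10.4,0,0],[-13.3,-13.8,0,0],[-16.7,-17.2,0,0]]]'
```

```text
clock: 1.8
eef_pos: [275.6, 318.9, 213.5]
eef_rot: [3.141, 0.0, 2.705]
wrist_force: [0.9, -0.1, 0.0]
finger_gap: 94.0
clock: 2.3
eef_pos: [354.1, 92.2, 213.8]
eef_rot: [3.141, 0.001, 2.705]
wrist_force: [1.3, 0.2, 0.4]
finger_gap: 94.1
clock: 2.8
eef_pos: [432.6, -134.7, 213.7]
eef_rot: [3.142, 0.001, 2.704]
wrist_force: [0.8, 0.4, 0.9]
finger_gap: 94.2
```

```bash
python3 -m pendant '[[[-3.5,-2.2,0,0],[-7,-4,0,0],[-10,-6,0,0],[-12,-7,0,0],[-12,-7,0,0]]]'; python3 - <<'E'
from h import *
c=snap('wrist','w1.png'); np.save('w1.npy',c,allow_pickle=True)
for t in ['panel','meter_center','slot_upper','slot_lower']:
    r=models.regions_of('wrist',t)
    print(t,[(round(x['score'],2),[int(v) for v in x['point']],int(x['pixels'].sum())) for x in r[:2]])
im=cv2.imread('pics/w1.png'); cv2.imwrite('pics/w1b.png',cv2.resize(im,None,fx=1.56,fy=1.56,interpolation=cv2.INTER_CUBIC))
s=manip.read_state();print(s['clock'],s['eef_pos'],s['eef_rot'],c['pose'][:3,3])
E
```

```text
clock: 3.3
eef_pos: [512.2, -248.5, 212.6]
eef_rot: [-3.142, -0.001, 2.703]
wrist_force: [0.5, 0.2, -0.0]
finger_gap: 94.1
panel [(0.96, [280, 225], 12720)]
meter_center [(0.61, [242, 218], 5854)]
slot_upper [(0.81, [243, 214], 5547)]
slot_lower [(0.7, [242, 219], 5724)]
3.55 [ 511.28024686 -245.97035676  213.77351285] [3.14158127e+00 2.92668946e-04 2.70542807e+00] [ 444.67207635 -217.59363648  383.77202054]
```

View pics/w1b.png

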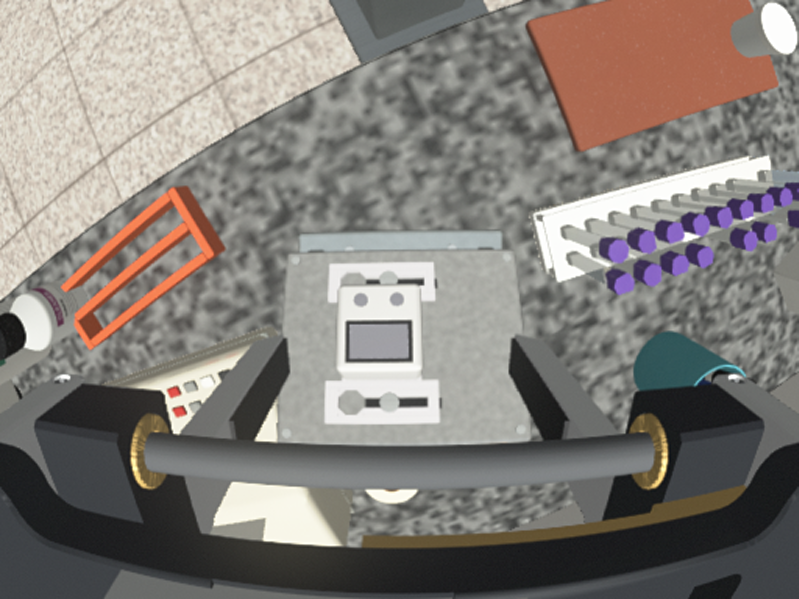

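The wrist view shows the whole meter, with image right being panel left. In the ×1.56 picture the wide ends are at about (352,280) and (350,402), and the stud heads about 38 px to their left-of-panel side at (390,280) and (391,402). I'll zoom in to measure.

```bash
python3 - <<'E'
import cv2
im=cv2.imread('pics/w1.png')[150:290,170:350]
cv2.imwrite('pics/w1z.png',cv2.resize(im,None,fx=4.2,fy=4.2,interpolation=cv2.INTER_CUBIC))
E
```

```text
(no output)
```

View pics/w1z.png

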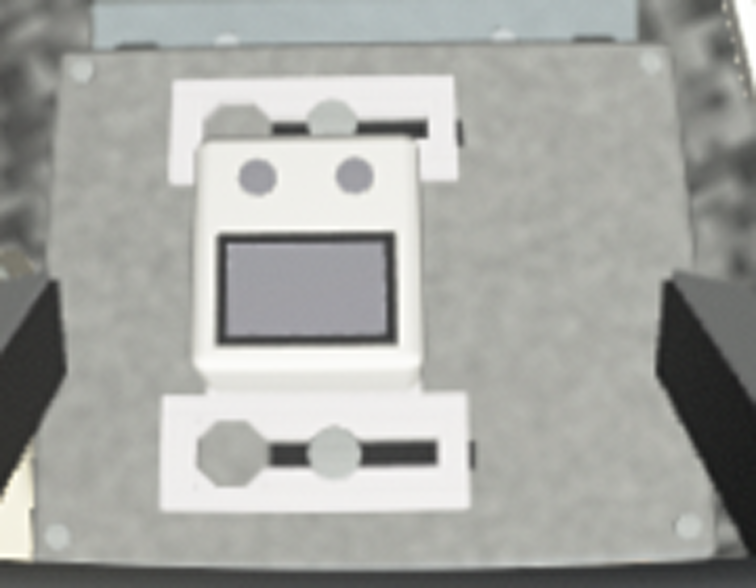

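```bash
cat > fit1.py <<'E'
from h import *
from scipy.optimize import least_squares
c=np.load('w1.npy',allow_pickle=True).item()
pts=[ # zoom px, local in meter frame (x,y,z above face), kind
((162,511),(56,-37,4),'m'),((471,509),(56,37,4),'m'),((165,394),(28,-37,4),'m'),((468,394),(28,37,4),'m'),
((174,80),(-56,-37,4),'m'),((455,76),(-56,37,4),'m'),((169,185),(-28,-37,4),'m'),((458,181),(-28,37,4),'m'),
((334,453),(42,0,10),'s'),((333,124),(-42,0,10),'s'),((232,453),(42,-20,4),'m')]
px=np.array([[170+a/4.2,150+b/4.2] for (a,b),_,_ in pts]); L=np.array([l for _,l,_ in pts],float); K=[k for *_,k in pts]
def f(p):
    l=L.copy()
    for i,k in enumerate(K):
        l[i,1]+= p[3] if k=='m' else p[4]
        if k=='m': l[i,0]+=p[6]
    W=np.array([p[0],p[1],90+p[5]])+l@Rp(p[2]).T
    return np.r_[(proj(c,W,True)-px).ravel(),p[5]/4, p[6]/1]
r=least_squares(f,[549,-261,-.43,-15,-5,0,0]); 
if __name__=='__main__':
    print(r.x.round(3)); print(np.round(r.fun,1))
    p=r.x; Rm=Rp(p[2]); mc=np.array([p[0],p[1],90+p[5]])+Rm@[p[6],p[3],21]
    print('meter centre',mc,'slide',p[4]-p[3]+20,'tool yaw',p[2]+np.pi)
    z=[(73,49),(660,45)]; print(proj(c,np.array([p[0],p[1],90+p[5]])+np.array([[-70,-85,0],[-70,85,0]])@Rm.T,True)*1, [(170+a/4.2,150+b/4.2) for a,b in z])
E
python3 fit1.py
```

```text
[ 1.418410e+02 -1.161255e+03 -4.230000e-01  9.721000e+02  9.769940e+02
 -5.460000e-01 -5.020000e-01]
[-0.1 -0.1 -0.2 -0.  -0.3  0.8 -0.3  0.1  0.3  0.6 -0.1  0.4  0.4 -0.8
  0.2 -0.8  0.1 -0.  -0.1 -0.5  0.   0.3 -0.1 -0.5]
meter centre [ 529.14449685 -269.55528996  106.36868243] slide 24.893871339845646 tool yaw 2.7190225597644853
[[-119.64893314  182.36780767]
 [-103.82083423  180.52282502]] [(187.38095238095238, 161.66666666666666), (327.1428571428571, 160.71428571428572)]
```

```bash
python3 -m pendant '[[[-0.9,-0.5,0.5,-0.014],[-1.8,-1,2.5,-0.014],[-2.62,-1.38,5,-0.014],[-2.62,-1.38,5.5,-0.014],[-2.62,-1.38,5.5,-0.014]]]'; python3 - <<'E'
from h import *
P=[];Q=[]
for i in range(3):
    c=snap('wrist','w2.png'); s=manip.read_state(); P.append(s['eef_pos']);Q.append(s['eef_rot']); print(s['eef_pos'],s['eef_rot'])
np.save('w2.npy',c,allow_pickle=True)
im=cv2.imread('pics/w2.png')[100:320,130:380]; cv2.imwrite('pics/w2z.png',cv2.resize(im,None,fx=3,fy=2.7,interpolation=cv2.INTER_CUBIC))
E
```

```text
clock: 4.05
eef_pos: [529.2, -270.1, 157.8]
eef_rot: [3.141, -0.002, 2.719]
wrist_force: [-0.8, 0.2, 0.7]
finger_gap: 94.1
[ 529.51850487 -270.16302514  159.00740742] [3.14159003e+00 1.25340604e-04 2.71920653e+00]
[ 529.71263094 -270.27355237  159.62273004] [-3.14142455e+00  1.30900832e-03  2.71919596e+00]
[ 529.80652198 -270.26026021  159.83441218] [-3.14142611e+00  1.85417983e-03  2.71918434e+00]
```

View pics/w2z.png

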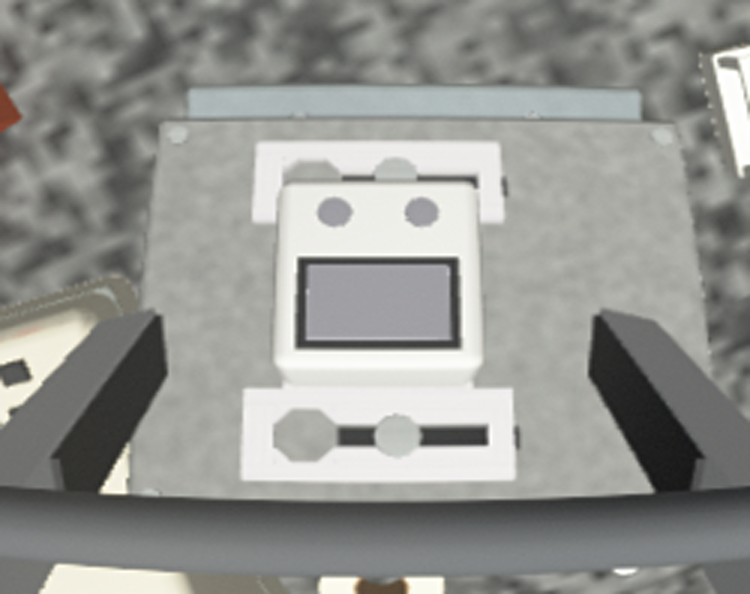

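```bash
python3 - <<'E'
from h import *
from scipy.optimize import least_squares
c=np.load('w2.npy',allow_pickle=True).item()
pts=[((242,480),(56,-37,4),1),((515,480),(56,37,4),1),((244,389),(28,-37,4),1),((514,388),(28,37,4),1),((257,142),(-56,-37,4),1),((501,142),(-56,37,4),1),((252,222),(-28,-37,4),1),((505,222),(-28,37,4),1),((398,436),(42,0,10),0),((305,436),(42,-20,4),1),((160,122),(-70,-85,0),2),((677,123),(-70,85,0),2)]
px=np.array([[130+a/3,100+b/2.7] for (a,b),_,_ in pts]); L=np.array([l for _,l,_ in pts],float); K=np.array([k for *_,k in pts])
def f(p):
    l=L.copy(); l[K==1,1]+=p[3]; l[K==0,1]+=p[4]; l[K==1,0]+=p[6]
    W=np.array([p[0],p[1],90+p[5]])+l@Rp(p[2]).T
    return np.r_[(proj(c,W,True)-px).ravel(),p[5]/4,p[6]]
r=least_squares(f,[549,-261,-.43,-15,-5,0,0]); p=r.x
print(p.round(2),np.round(r.fun,1)); Rm=Rp(p[2])
print('mc',np.array([p[0],p[1],90+p[5]])+Rm@[p[6],p[3],21],'slide',p[4]-p[3]+20,p[2]+np.pi)
E
```

```text
[ 5.4688e+02 -2.6273e+02 -4.2000e-01 -1.3890e+01 -8.8100e+00 -1.0700e+00
 -1.0400e+00] [ 0.2 -0.  -0.  -0.1  0.5  0.2 -0.7  0.6  0.5  0.9 -0.8  0.9  0.5 -0.6
 -0.5 -0.6  0.   0.5  0.2 -0.2 -0.6 -1.2  0.6 -0.7 -0.3 -1. ]
mc [ 529.42994593 -270.12786705  105.53757072] slide 25.07848075325905 2.7203353372562824
```

```bash
python3 -m pendant '[[[0,0,1.5,0],[0,0,3.5,0],[0,0,5,0],[0,0,5.8,0],[0,0,5.8,0]]]'; python3 -m pendant '[[[0,0,0,0],[0,0,0,0],[0,0,0,0],[0,0,0,0],[0,0,0,0]]]' -0.2 25;  python3 -m pendant '[[[0,0,0,0],[0,0,0,0],[0,0,0,0],[0,0,0,0],[0,0,0,0]]]' -1 25
```

```text
clock: 4.7
eef_pos: [529.3, -270.1, 99.9]
eef_rot: [3.141, -0.001, 2.719]
wrist_force: [-1.0, 0.1, 0.5]
finger_gap: 94.0
clock: 5.2
eef_pos: [529.6, -270.3, 100.7]
eef_rot: [-3.142, 0.0, 2.719]
wrist_force: [-0.1, 0.1, 0.2]
finger_gap: 57.5
clock: 5.7
eef_pos: [529.5, -270.3, 100.6]
eef_rot: [-3.142, 0.0, 2.719]
wrist_force: [-0.9, 0.3, 2.5]
finger_gap: 51.9
```

```bash
python3 -m pendant '[[[0,0.3,0,0],[0,0.6,0,0],[0,0.9,0,0],[0,1.2,0,0],[0,1.5,0,0]]]' - 30; python3 -m pendant '[[[0,0.3,0,0],[0,0.6,0,0],[0,0.9,0,0],[0,1.0,0,0],[0,1.0,0,0]]]'; python3 - <<'E'
from h import *
c=snap('wrist','w3.png'); s=manip.read_state(); print(s['eef_pos'],s['eef_rot'],s['wrist_force'],s['moment'])
np.save('w3.npy',c,allow_pickle=True)
im=cv2.imread('pics/w3.png')[100:320,130:380]; cv2.imwrite('pics/w3z.png',cv2.resize(im,None,fx=3,fy=2.7,interpolation=cv2.INTER_CUBIC))
E
```

```text
clock: 6.2
eef_pos: [535.6, -256.7, 100.6]
eef_rot: [-3.141, -0.0, 2.719]
wrist_force: [-4.0, -3.3, 2.9]
finger_gap: 52.1
clock: 6.7
eef_pos: [539.6, -247.0, 100.3]
eef_rot: [3.141, -0.001, 2.719]
wrist_force: [-4.3, 1.2, 3.2]
finger_gap: 51.4
[ 539.63051801 -247.00360052  100.35098527] [ 3.14122557e+00 -7.55716806e-04  2.71905555e+00] [-4.65620686  1.68005191  3.58876214] [0.20194673 0.6967272  0.00181284]
```

View pics/w3z.png

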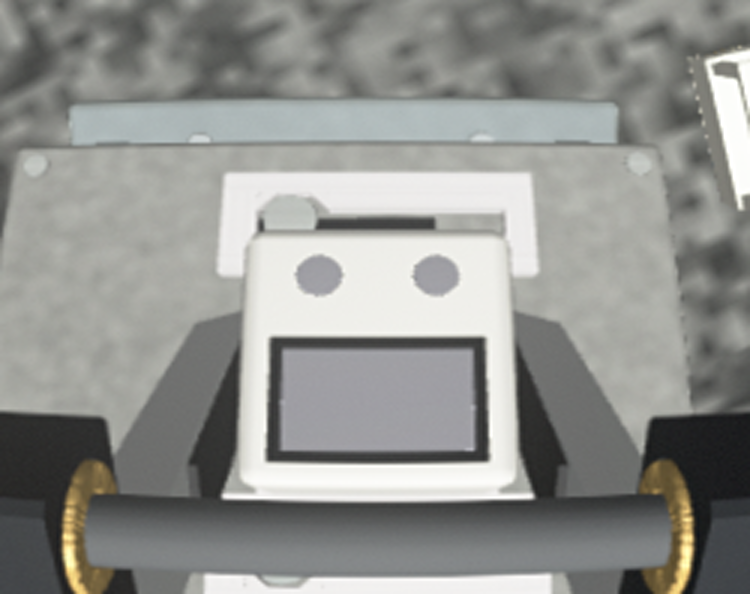

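```bash
python3 - <<'E'
from h import *
from scipy.optimize import least_squares
c=np.load('w3.npy',allow_pickle=True).item()
pts=[((222,173),(-56,-37,4),1),((531,173),(-56,37,4),1),((217,275),(-28,-37,4),1),((538,275),(-28,37,4),1),((290.5,194),(-48.5,0,10),0),((262,213),(-42,-6.5,10),3),((319,213),(-42,6.5,10),3),((20,150),(-70,-85,0),2),((658,148),(-70,85,0),2)]
px=np.array([[130+a/3,100+b/2.7] for (a,b),_,_ in pts]); L=np.array([l for _,l,_ in pts],float); K=np.array([k for *_,k in pts])
def f(p):
    l=L.copy(); l[K==1,1]+=p[3]; l[(K==0)|(K==3),1]+=p[4]; l[K==1,0]+=p[6]
    W=np.array([p[0],p[1],90+p[5]])+l@Rp(p[2]).T
    e=proj(c,W,True)-px; e[K==3,1]=0
    return np.r_[e.ravel(),(p[5]+1)/2,p[6]]
r=least_squares(f,[546.9,-262.7,-.42,11,-8.8,-1,0]); p=r.x
print(p.round(2),np.round(r.fun,1)); print('head minus hole',p[4]-(p[3]-20))
E
```

```text
[ 5.4697e+02 -2.6280e+02 -4.2000e-01  1.0930e+01 -9.0600e+00 -1.5700e+00
 -1.4600e+00] [ 1.2  1.1 -0.9  1.   0.5 -0.3 -0.8 -0.3  0.2  1.2  0.   0.  -0.2  0.
 -1.  -1.4  1.  -1.5 -0.3 -1.5]
head minus hole 0.008278471532241483
```

The head-to-hole offset is about 0 mm. In w3z the stud head sits inside the lower wide end at (290,215). I'll start lifting along the panel normal in small steps and watch the force.

```bash
python3 -m pendant '[[[-0.04,0,-0.03,0],[0.02,0,-0.11,0],[0.08,0,-0.19,0],[0.13,0,-0.28,0],[0.19,0,-0.36,0]]]' - 35;
```

```text
clock: 7.25
eef_pos: [538.0, -246.6, 104.0]
eef_rot: [3.141, 0.0, 2.719]
wrist_force: [-1.7, -1.3, -2.9]
finger_gap: 51.7
```

```bash
python3 -m pendant '[[[0.17,0,-0.25,0],[0.34,0,-0.49,0],[0.57,0,-0.82,0],[0.86,0,-1.23,0],[1.15,0,-1.64,0]]]'; python3 -m pendant '[[[0.4,0,-0.6,0],[0.9,0,-1.5,0],[1.2,0,-3,0],[1.2,0,-5,0],[1.2,0,-7,0]]]';  python3 - <<'E'
from h import *
c=snap('wrist','w4.png'); s=manip.read_state(); print(s['eef_pos'],s['eef_rot'],s['wrist_force'],s['moment'])
snap('scene','s4.png');t=snap('top','t4.png'); np.save('t4.npy',t,allow_pickle=True)
im=cv2.imread('pics/t4.png')[180:300,150:400]; cv2.imwrite('pics/t4z.png',cv2.resize(im,None,fx=3.2,fy=3.2,interpolation=cv2.INTER_CUBIC))
E
```

```text
clock: 7.75
eef_pos: [527.3, -241.9, 120.9]
eef_rot: [-3.142, 0.0, 2.719]
wrist_force: [-0.2, -0.7, -1.6]
finger_gap: 51.6
clock: 8.25
eef_pos: [516.4, -237.0, 192.4]
eef_rot: [-3.142, 0.001, 2.719]
wrist_force: [0.8, 0.0, -2.6]
finger_gap: 51.6
[ 517.46519804 -237.55337677  195.98330404] [-3.14117095  0.00562745  2.71887071] [0.09958694 0.50895227 2.24372766] [-0.01436859 -0.0552759  -0.06161328]
```

View pics/w4.png

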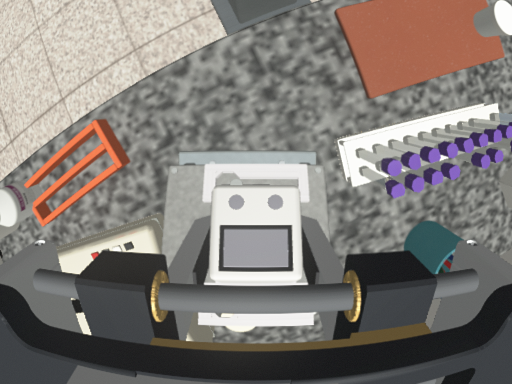

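View pics/s4.png

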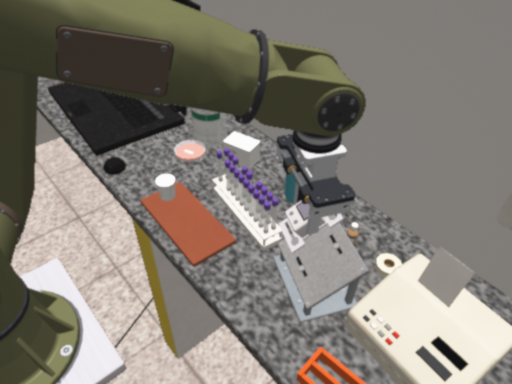

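View pics/t4z.png

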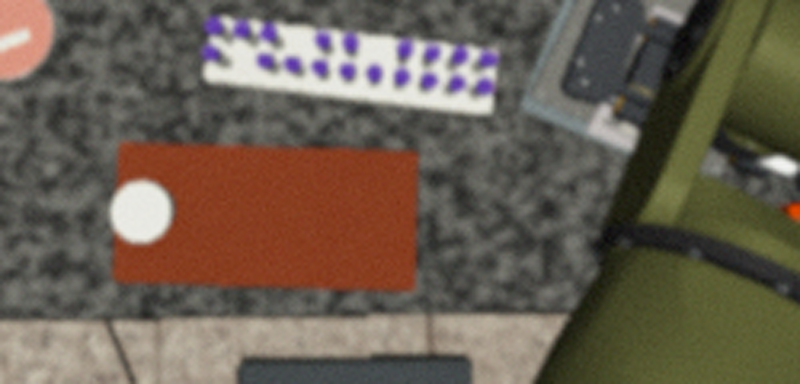

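The meter is off the studs: the scene view at (318,270) shows a bare panel, and the wrist view shows the meter held at its 35° tilt. Next I'll carry it to the clear part of the tray, turning it lengthwise on the way.

```bash
python3 -m pendant '[[[1.5,1.6,0,0.08],[4,4.2,0,0.2],[6.5,6.8,0,0.33],[9,9.4,0,0.46],[11.5,12,0,0.59]]]'; python3 - <<'E'
from h import *
t=np.load('t4.npy',allow_pickle=True).item()
C=np.array([onz(t,150+a/3.2,180+b/3.2,14) for a,b in [(118,143),(418,152),(415,291),(114,282)]]);print(C.round(1),C.mean(0),np.arctan2(*(C[0]-C[1])[:2]),np.arctan2(*(C[3]-C[2])[:2]))
s=manip.read_state();ps=s['eef_rot'][2];d=np.array([430,10])-s['eef_pos'][:2]
print(s['eef_pos'],ps,'x',d@[np.cos(ps),np.sin(ps)],'y',d@[np.sin(ps),-np.cos(ps)],s['joints'].round(2))
E
```

```text
clock: 8.9
eef_pos: [459.8, -79.1, 189.5]
eef_rot: [-3.141, -0.001, 2.123]
wrist_force: [0.5, -0.2, -2.0]
finger_gap: 51.8
[[497.6 187.2  14. ]
 [485.1 -71.9  14. ]
 [367.5 -66.5  14. ]
 [379.  190.7  14. ]] [432.30617335  59.8644007   14.        ] 0.04805763923856607 0.04475747573219084
[459.75423907 -79.13666879 189.5076576 ] 2.1231594488483734 x 91.49294537166288 y 21.440648622224902 [-0.25  0.14  1.78  0.    1.23 -0.8 ]
```

```bash
python3 -m pendant '[[[2.5,0.5,0.5,0.13],[5,1.1,1.5,0.26],[7.5,1.7,2.5,0.38],[9.1,2.1,3.5,0.5],[9.1,2.1,4.5,0.6]]]'; python3 -m pendant '[[[0,0,1,0],[0,0,2,0],[0,0,2.5,0]]]'; python3 - <<'E'
from h import *
c=snap('wrist','w5.png'); s=manip.read_state(); print(s['eef_pos'],s['eef_rot'],s['wrist_force'],s['moment'])
snap('scene','s5.png')
im=cv2.imread('pics/s5.png')[120:300,110:350]; cv2.imwrite('pics/s5z.png',cv2.resize(im,None,fx=3.2,fy=3.2,interpolation=cv2.INTER_CUBIC))
E
```

```text
clock: 9.4
eef_pos: [429.4, 9.4, 144.4]
eef_rot: [-3.14, -0.0, 1.526]
wrist_force: [0.6, -1.0, -2.1]
finger_gap: 52.0
clock: 9.7
eef_pos: [430.1, 7.6, 119.2]
eef_rot: [-3.14, -0.0, 1.531]
wrist_force: [0.7, 0.4, -2.3]
finger_gap: 51.4
[430.00622671   7.6055768  118.92525173] [-3.13958424e+00 -4.45193022e-06  1.53007274e+00] [-0.23593177 -0.14928238 -3.34089895] [-0.06424894  0.10855721  0.00233809]
```

View pics/w5.png

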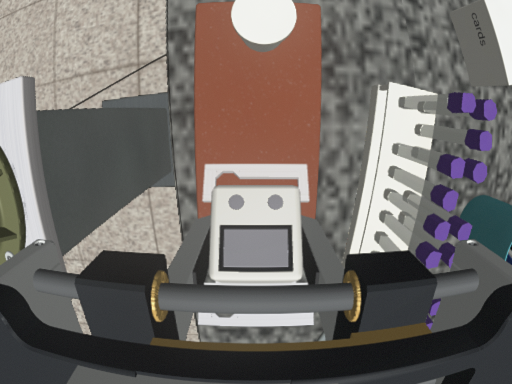

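View pics/s5z.png

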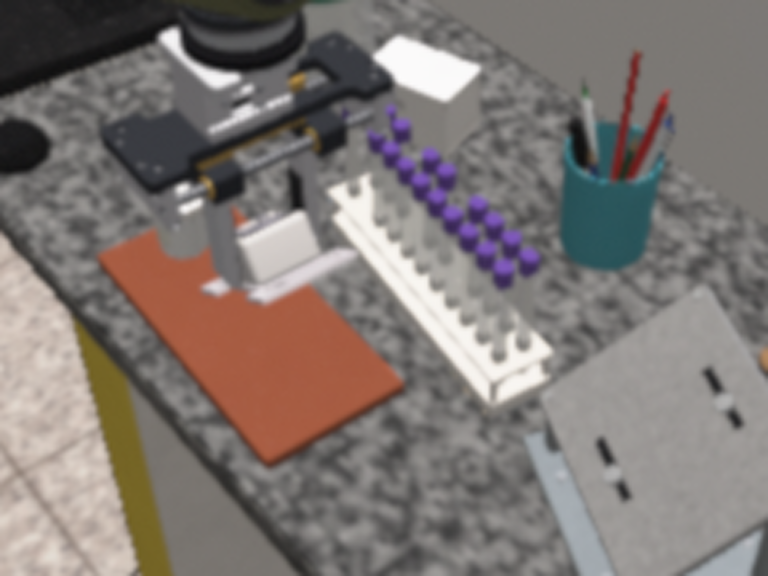

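The meter is held over the tray with the far ear low, and the cup is clear at wrist pixel (265,10). I'll lower it until the edge is nearly touching.

```bash
python3 -m pendant '[[[0.8,0,1.2,0],[1.6,0,2.6,0],[2,0,4,0],[2,0,5,0],[2,0,5.5,0]]]'; python3 -m pendant '[[[0,0,0.15,0],[0,0,0.3,0],[0,0,0.45,0],[0,0,0.6,0]]]' - 15
```

```text
clock: 10.3
eef_pos: [431.1, 28.0, 64.5]
eef_rot: [-3.141, 0.0, 1.529]
wrist_force: [0.6, -1.3, -3.5]
finger_gap: 51.8
clock: 10.7
eef_pos: [431.6, 27.8, 59.7]
eef_rot: [3.141, -0.0, 1.529]
wrist_force: [-0.3, 0.6, -3.4]
finger_gap: 52.0
```

```bash
python3 -m pendant '[[[0,0,0.15,0],[0,0,0.3,0],[-0.2,0,0.45,0],[-0.4,0,0.6,0],[-0.6,0,0.75,0]]]' - 12;python3 -m pendant '[[[-0.2,0,0.15,0],[-0.4,0,0.3,0],[-0.6,0,0.45,0],[-0.8,0,0.6,0]]]'; python3 - <<'E'
from h import *
c=snap('wrist','w6.png'); snap('scene','s6.png')
im=cv2.imread('pics/s6.png')[150:270,120:270]; cv2.imwrite('pics/s6z.png',cv2.resize(im,None,fx=4,fy=4,interpolation=cv2.INTER_CUBIC))
E
```

```text
clock: 11.2
eef_pos: [431.3, 21.7, 52.0]
eef_rot: [3.141, -0.0, 1.529]
wrist_force: [-1.0, -0.0, 0.9]
finger_gap: 52.1
clock: 11.6
eef_pos: [430.8, 13.8, 45.8]
eef_rot: [-3.142, -0.0, 1.529]
wrist_force: [0.6, 0.7, -0.0]
finger_gap: 51.8
```

View pics/s6z.png

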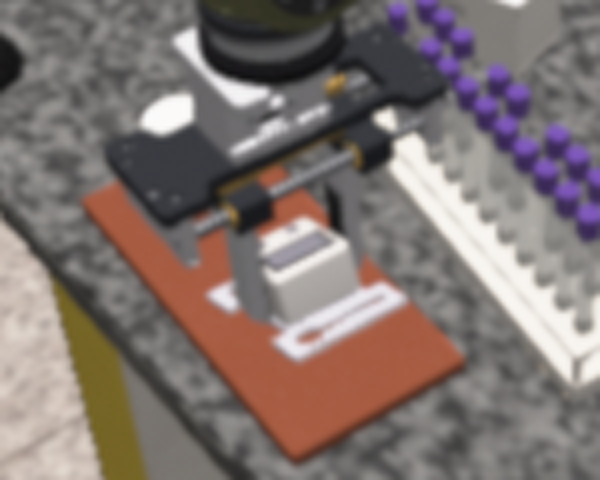

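View pics/w6.png

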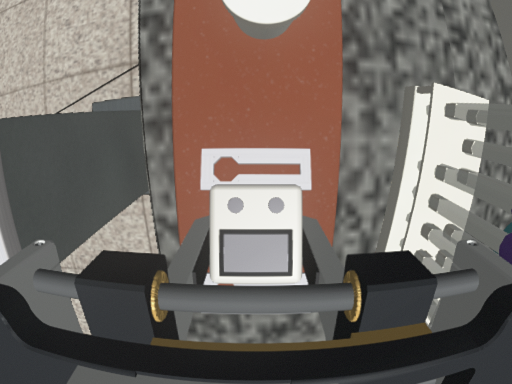

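The meter is rotating in the grip as planned, and its far ear is resting on the tray. I'll keep lowering it.

```bash
python3 -m pendant '[[[-0.15,0,0.25,0],[-0.3,0,0.5,0],[-0.45,0,0.75,0],[-0.6,0,1.0,0],[-0.7,0,1.2,0]]]';python3 -m pendant '[[[0,0,0.12,0],[-0.05,0,0.24,0],[-0.1,0,0.36,0],[-0.1,0,0.45,0]]]'; python3 - <<'E'
from h import *
c=snap('wrist','w7.png'); snap('scene','s7.png');print(manip.read_state()['wrist_force'])
im=cv2.imread('pics/s7.png')[150:270,120:270]; cv2.imwrite('pics/s7z.png',cv2.resize(im,None,fx=4,fy=4,interpolation=cv2.INTER_CUBIC))
E
```

```text
clock: 12.2
eef_pos: [430.5, 6.7, 33.7]
eef_rot: [-3.142, 0.0, 1.529]
wrist_force: [-0.8, -2.3, 1.5]
finger_gap: 51.7
clock: 12.6
eef_pos: [430.5, 5.8, 29.4]
eef_rot: [3.141, 0.0, 1.529]
wrist_force: [0.0, -3.1, 2.6]
finger_gap: 51.8
[-0.01015932 -1.46466119  0.02896966]
```

View pics/s7z.png

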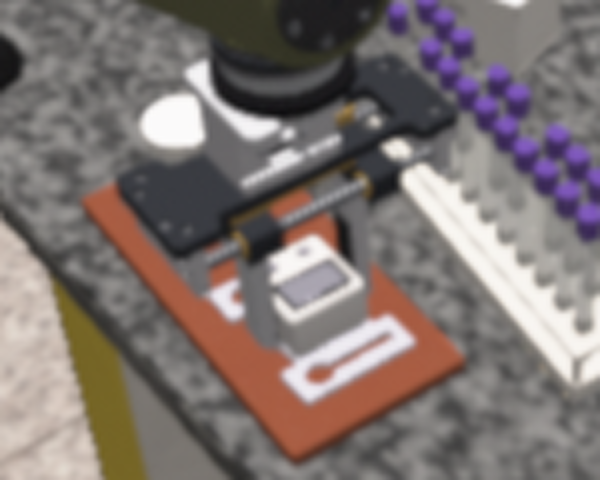

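View pics/w7.png

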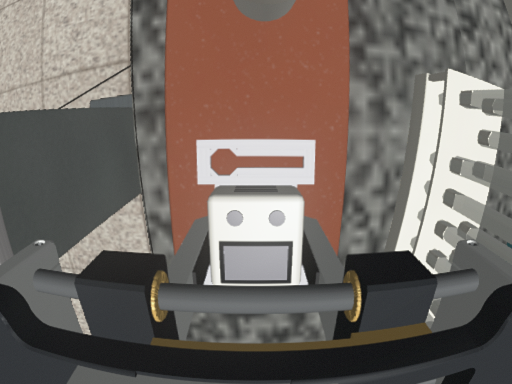

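```bash
python3 -m pendant '[[[0,0,0.1,0],[0,0,0.2,0],[0,0,0.2,0]]]' - 8; python3 -m pendant '[[[0,0,0.05,0],[0,0,0.1,0],[0,0,0.1,0]]]'
```

```text
clock: 13.0
eef_pos: [430.4, 6.0, 27.3]
eef_rot: [-3.141, -0.0, 1.529]
wrist_force: [0.3, -0.8, -1.6]
finger_gap: 51.9
clock: 13.3
eef_pos: [430.4, 5.9, 26.4]
eef_rot: [-3.141, -0.0, 1.529]
wrist_force: [-0.0, -0.4, -1.5]
finger_gap: 52.0
```

```bash
python3 -m pendant '[[[0,0,0,0],[0,0,0.1,0],[0,0,0.15,0],[0,0,0.15,0]]]' - 3; python3 - <<'E'
from h import *
c=snap('wrist','w8.png'); np.save('w8.npy',c,allow_pickle=True); snap('scene','s8.png')
for _ in range(3):print(manip.read_state()['wrist_force']); snap('scene','s8.png')
im=cv2.imread('pics/w8.png')[120:320,150:370]; cv2.imwrite('pics/w8z.png',cv2.resize(im,None,fx=3,fy=3,interpolation=cv2.INTER_CUBIC))
im=cv2.imread('pics/s8.png')[180:270,160:250]; cv2.imwrite('pics/s8z.png',cv2.resize(im,None,fx=6,fy=6,interpolation=cv2.INTER_CUBIC))
E
```

```text
clock: 13.7
eef_pos: [430.4, 5.9, 25.0]
eef_rot: [-3.141, -0.0, 1.529]
wrist_force: [-1.5, 0.5, 1.7]
finger_gap: 51.8
[-1.26084623  0.49667432  2.91962178]
[-1.88112706  0.89503949  2.86140391]
[-1.40809015 -0.11880635  2.20272138]
```

View pics/s8z.png

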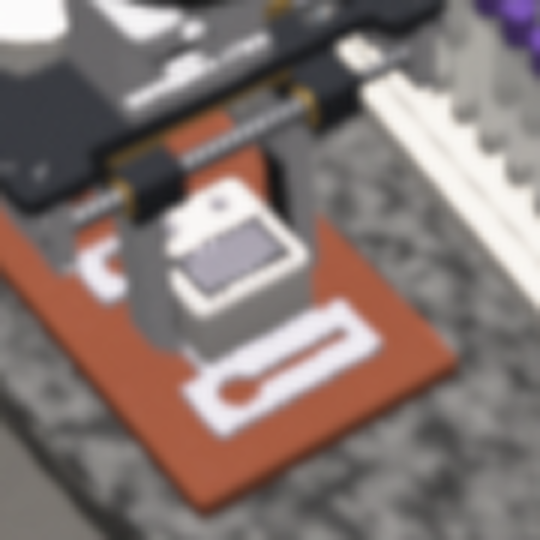

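View pics/w8z.png

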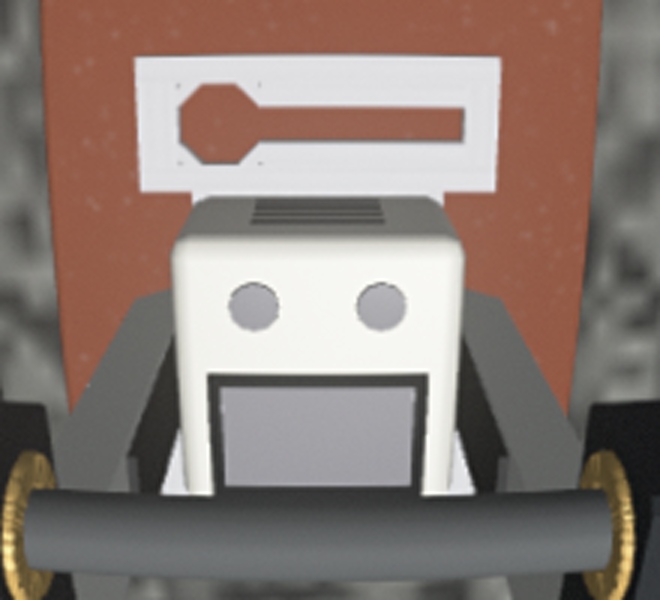

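It looks flat and the wrist reads about +2.5 N upward, so the tray is carrying the weight. I'll release and rise.

```bash
python3 -m pendant '[[[0,0,0,0],[0,0,0,0],[0,0,0,0]]]' 0.4; python3 -m pendant '[[[0,0,0,0],[0,0,0,0],[0,0,-0.2,0],[0,0,-0.7,0],[0,0,-1.5,0]]]' 0.7;  python3 -m pendant '[[[0,0,-2,0],[0,0,-5,0],[0,0,-9,0],[0,0,-13,0],[0,0,-17,0]]]'; python3 - <<'E'
from h import *
c=snap('wrist','w9.png'); t=snap('top','t9.png');s=snap('scene','s9.png');np.save('n9.npy',[c,t,s],allow_pickle=True)
im=cv2.imread('pics/s9.png')[130:290,110:380]; cv2.imwrite('pics/s9z.png',cv2.resize(im,None,fx=2.9,fy=2.9,interpolation=cv2.INTER_CUBIC))
E
```

```text
clock: 14.25
eef_pos: [430.5, 5.8, 24.9]
eef_rot: [3.141, 0.0, 1.529]
wrist_force: [0.2, -0.7, -0.2]
finger_gap: 65.7
clock: 14.75
eef_pos: [430.3, 5.9, 40.3]
eef_rot: [-3.141, -0.0, 1.529]
wrist_force: [-0.1, 0.6, -0.2]
finger_gap: 79.8
clock: 15.25
eef_pos: [430.0, 5.9, 212.4]
eef_rot: [3.141, 0.0, 1.529]
wrist_force: [-0.4, -0.1, -0.7]
finger_gap: 79.8
```

View pics/s9z.png

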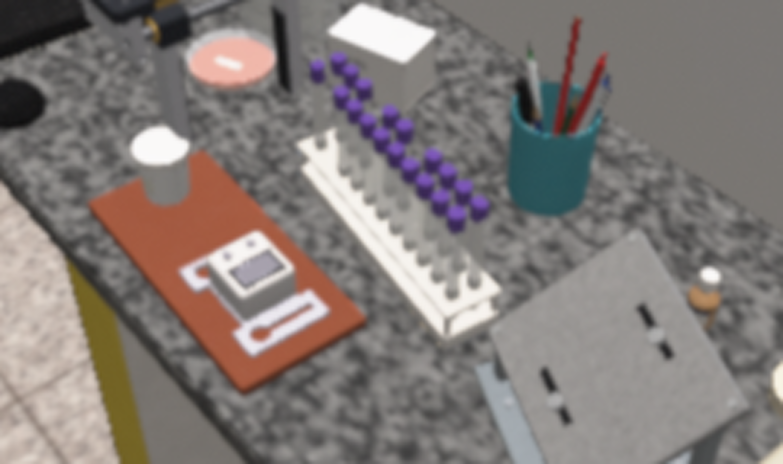

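View pics/w9.png

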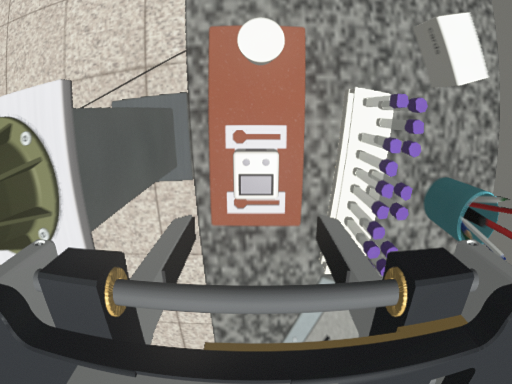

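The meter lies face up, wholly on the tray: in w9 it spans (227–287, 125–213) against tray (209–305, 27–225). The fingers are clear above it. I'll compare the cup and vial with the first picture, then hand in.

```bash
python3 - <<'E'
from h import *
a=cv2.imread('pics/scene0.png');b=cv2.imread('pics/s9.png')
for n,(r0,r1,c0,c1) in {'cup lower':(186,204,150,180),'vial':(218,242,340,364)}.items():
    t=a[r0:r1,c0:c1]; m=cv2.matchTemplate(b[r0-8:r1+8,c0-8:c1+8],t,cv2.TM_CCOEFF_NORMED); _,v,_,l=cv2.minMaxLoc(m); print(n,v,l[0]-8,l[1]-8)
c,t,s=np.load('n9.npy',allow_pickle=True)
print('meter ear outer corners (z=18):',[onz(c,*p,18,True).round() for p in [(225,126),(286,126),(227,213),(286,212)]])
print(manip.read_state()['clock'], manip.sign_off())
E
```

```text
cup lower 0.9997033476829529 0 0
vial 0.9877620339393616 0 0
meter ear outer corners (z=18): [array([394.,  64.,  18.]), array([469.,  61.,  18.]), array([390., -48.,  18.]), array([467., -50.,  18.])]
the job is handed in; nothing more can be done
15.4 None
```

The white meter is off the stand and lying on its back on the clear part of the tray. I handed the job in at 15.4 s with the gripper open and well above it.

- **Removal:** I gripped the case and slid it 25 mm left. The camera fit put the stud heads about 0 mm from the hole centres. I then lifted straight out from the panel; wrist-force readings between moves stayed under about 6 N.
- **Setting down:** The tool only points straight down, so the meter arrived still tilted at 35°. I rested its low ear on the tray and eased it flat with a light grip. The wrist read about 2.5 N upward before I let go.
- **Last checks:** Measured ear corners span x 390–469 and y −50–64 mm, inside the tray. They measure 74–77 by about 112 mm, close to the given 74 × 112 mm, as expected if it lies flat. The cup and vial show no shift in the scene picture compared with the start.
- **Disagreement:** The fits put the meter about 1 to 1.5 mm down the slope before the lift, more than the slots' 0.75 mm clearance. I raised it 0.5 mm and it came off without catching. No check failed.

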